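Dispense the orange seed balls

TASK

Press down the orange paddle of the seed-ball dispenser so that the gate lifts and both orange balls roll out into the orange tray, then let go so that the gate drops shut again. Work only by pressing the paddle: do not touch the balls or the gates, do not work the green dispenser, and leave the pot, tin and bottle where they are.

Things in the scene. Friction and masses are not known exactly. Their poses are not given: they have to be found in the camera images.
- orange_dispenser: Fixed seed-ball dispenser with orange paddle and tray. Origin on the table under the lever's pivot; turned only about z (up). Own frame: lever along x, pivot axis at x = 0, 105 mm high; paddle at the -x end (towards the robot), gate over the chute at x = 90 mm; tray beyond the chute's low (-y) end. Overall x -123 to +145 mm, y -147 to +97 mm, 117 mm high at the pivot fork.
- orange_lever (a joint): Angle of the orange rocking lever, rad: 0 at rest (level, gate shut), grows as the paddle is pressed down, stops at 0.45 (paddle 43 mm lower, gate 39 mm higher). From about 0.3 on, a ball passes under the gate. A spring returns it to 0 when released: about 3 N on the paddle starts it, about 8 N holds it at the stop.
- orange_paddle (a point): Centre of the top face of the orange press paddle (45 x 45 mm, 10 mm thick, flat), 115 mm above the table at rest, 100 mm from the pivot. Site x axis points along the lever to the pivot; z up (at rest).
- orange_gate (a point): Steel gate blade of the orange dispenser, 26 mm wide, 4 mm thick, hanging from the lever's far end. Point: middle of the blade's lower edge, 55 mm above the table when shut. The blade (54 mm high) blocks an open wooden chute, 40 mm wide inside, that slopes 12 degrees down along the dispenser's y, from y = +97 to -35 mm (floor 45 mm high at the gate), into the tray.
- orange_tray (a point): Centre of the inner floor of the orange catch tray (inside 100 x 100 mm, floor 8 mm above the table, walls 55 mm high, chute side 30 mm). Axes as the dispenser's.
- orange_ball1: Centre of an orange seed ball (origin at its centre), 34 mm diameter, about 35 g, at the start lying in the orange dispenser's chute against the gate; it rolls freely. Rolling out takes both balls about one second once the gate is up.
- orange_ball2: Centre of an orange seed ball (origin at its centre), 34 mm diameter, about 35 g, at the start lying in the orange dispenser's chute behind the first ball; it rolls freely. Rolling out takes both balls about one second once the gate is up.
- green_dispenser: Fixed seed-ball dispenser with green paddle and tray. Origin on the table under the lever's pivot; turned only about z (up). Own frame: lever along x, pivot axis at x = 0, 105 mm high; paddle at the -x end (towards the robot), gate over the chute at x = 90 mm; tray beyond the chute's low (-y) end. Overall x -123 to +145 mm, y -147 to +97 mm, 117 mm high at the pivot fork.
- green_lever (a joint): Angle of the green rocking lever, rad: 0 at rest (level, gate shut), grows as the paddle is pressed down, stops at 0.45 (paddle 43 mm lower, gate 39 mm higher). From about 0.3 on, a ball passes under the gate. A spring returns it to 0 when released: about 3 N on the paddle starts it, about 8 N holds it at the stop.
- green_paddle (a point): Centre of the top face of the green press paddle (45 x 45 mm, 10 mm thick, flat), 115 mm above the table at rest, 100 mm from the pivot. Site x axis points along the lever to the pivot; z up (at rest).
- green_gate (a point): Steel gate blade of the green dispenser, 26 mm wide, 4 mm thick, hanging from the lever's far end. Point: middle of the blade's lower edge, 55 mm above the table when shut. The blade (54 mm high) blocks an open wooden chute, 40 mm wide inside, that slopes 12 degrees down along the dispenser's y, from y = +97 to -35 mm (floor 45 mm high at the gate), into the tray.
- green_tray (a point): Centre of the inner floor of the green catch tray (inside 100 x 100 mm, floor 8 mm above the table, walls 55 mm high, chute side 30 mm). Axes as the dispenser's.
- green_ball1: Centre of a green seed ball (origin at its centre), 34 mm diameter, about 35 g, at the start lying in the green dispenser's chute against the gate; it rolls freely. Rolling out takes both balls about one second once the gate is up.
- green_ball2: Centre of a green seed ball (origin at its centre), 34 mm diameter, about 35 g, at the start lying in the green dispenser's chute behind the first ball; it rolls freely. Rolling out takes both balls about one second once the gate is up.
- pot: Small empty terracotta pot, 76 mm across the rim, 70 mm high, loose, standing. Origin: centre of its underside.
- tin: Blue tin, 60 mm diameter, 85 mm high, loose, standing. Origin: centre of its underside.
- feed: White bottle of plant feed with yellow label and green cap, 54 mm diameter, 130 mm high, loose, standing. Origin: centre of its underside.

How it is judged (in metres and radians):
On the way, in this order (a step that is already met when the one before it is completed fails the run):
1. the orange paddle is pressed down (value of joint orange_lever above 0.15 rad), for 0.1 s.
2. both orange balls are in the orange tray (x of orange_ball1 in the frame of orange_tray between -0.05 and 0.05 m and y of orange_ball1 in the frame of orange_tray between -0.05 and 0.05 m and z of each of orange_ball1, orange_ball2 in the frame of orange_tray below 0.03 m and x of orange_ball2 in the frame of orange_tray between -0.05 and 0.05 m and y of orange_ball2 in the frame of orange_tray between -0.05 and 0.05 m), for 0.2 s.
At the end, for the whole second after the job is handed in: Both orange balls lie in the orange tray (centres within 50 mm of its middle along each of its axes and less than 30 mm above its floor), both levers are back at rest (below 0.05 rad), the green balls are within 30 mm of where they started, and pot, tin and bottle within 20 mm (all of step 2 and value of joint each of orange_lever, green_lever below 0.05 rad and distance of each of green_ball1, green_ball2 from where it was at the start of the episode below 0.03 m and distance of each of pot, tin, feed from where it was at the start of the episode below 0.02 m); the robot touches nothing.
It fails at once if the green lever is pressed (beyond 0.1 rad) or a green ball moves more than 30 mm (value of joint green_lever above 0.1 rad or distance of any of green_ball1, green_ball2 from where it was at the start of the episode above 0.03 m).
It fails at once if the robot touches a ball (more than 0.5 N) (contact force between any of the fingers, the arm and orange_ball1 above 0.5 N or contact force between any of the fingers, the arm and orange_ball2 above 0.5 N or contact force between any of the fingers, the arm and green_ball1 above 0.5 N or contact force between any of the fingers, the arm and green_ball2 above 0.5 N).
It fails at once if the robot touches a gate (more than 0.5 N) (contact force between any of the fingers, the arm and orange_lever_c2 above 0.5 N or contact force between any of the fingers, the arm and green_lever_c2 above 0.5 N).
It fails at once if an orange ball is lifted or thrown (centre higher than 110 mm) (height (world z) of any of orange_ball1, orange_ball2 above 0.11 m).
It fails at once if pot, tin or bottle is moved more than 20 mm or lifted (distance of any of pot, tin, feed from where it was at the start of the episode above 0.02 m).
It also fails if it takes over 32 s, if anything falls off the work surface, if the arm or the gripper's body presses on something with over 40 N, if the wrist force passes 120 N, or if a joint passes its speed limit or range.

ROBOT

A 6-joint arm with a two-finger parallel gripper is mounted at the origin on the work surface. World frame = base frame: x ahead of the robot, y to its left, z up, the work surface at z = 0. Lengths are in mm, angles in rad, forces in N, time in s.
With the tool pointing down it reaches from about 325 to 775 mm from the base axis. Payload 9.3 kg.
Tool frame: the origin (TCP) lies midway between the tips of the shut fingers; the grasp point (between the pads) lies 19 mm behind it; y points along the fingers, z is the direction in which the jaws open and shut, and the axes are right-handed (so a half turn about y gives the same grasp; the last joint's range is limited). The gripper opens to 85 mm and grips with 20 to 120 N. Pads are 22 mm wide; open, the fingers measure 114 mm over their backs; the gripper's body (76 mm by 85 mm) begins 54 mm behind the grasp point. The pads swing forward as they close: fully open they stand 13 mm farther back than shut.
Start: joints at [1.158, 0.259, 0.021, 1.334, 0, 1.418], TCP at [141.289, 531.539, 201.379] pointing down, gripper open.
Joint ranges: [-3.04, 3.04], [-0.91, 1.82], [-1.04, 1.36], [-1.92, 1.95], [-1.52, 1.45], [-3.14, 3.14]. Speed limits (rad/s): [2.22, 2.22, 2.79, 3.14, 3.14, 3.14].

INTERFACE

Orientations are given as a unit quaternion [x, y, z, w].
In Python, from bench import manip, imaging gives the robot as it stands. The module is installed in compiled form; this text tells all that it offers.
- The arm moves only by the tool jog_arm, never from a script. Its argument "motion" is text: rows parted by semicolons, each of 7 numbers parted by spaces: the shift along the tool's x, y, z in m, then the turn, a rotation vector about the tool's x, y, z in rad, then the opening, from 0 (shut) to 1 (fully open). A call has 1 to 10 rows; each row is the pose to reach, as a shift and turn from the pose measured when the call began, along the tool's axes at that moment; what a row does not reach only later rows make up. A row lasts 1/10 s, in which the tool goes at most 50 mm and 8.59 degrees, less where a joint would pass 70% of its speed; a pose out of reach is approached as far as the arm can. A call with a gripper value outside its range is refused whole. The fingers move at their own pace and stop on an object; "squeeze" is the grip in N (left out, the last holds). Time passes only in rows, so rows that repeat a pose let the fingers close. It gives the time, the measured TCP pose, the force and the opening at its end, in the units of the state.
- manip.state(): the state, without advancing time (a new reading comes with each control period).
- imaging.snapshot(name): name is "side" or "top" or "wrist"; returns a dict with "color" (384x512x3 uint8, red, green, blue), "range_z" (384x512 float32, mm along the optical axis (not along the pixel's ray), 0 where there is no reading), "camera_matrix" (3x3 intrinsics, pixels), "view" (4x4, takes a point from world to camera coordinates); the wrist camera has in their place "mount" (4x4, takes a point from camera to tool coordinates, whose origin is the TCP and whose axes are the tool frame's). Camera axes: x right, y down, z forward; pixel columns grow to the right and rows downward; lengths in mm; the calibration is good to about 2 mm. The wrist camera is an equidistant fisheye: a pixel r from the principal point sees the ray r / f radians off the axis. A picture is of the moment at which its call begins: read the wrist's pose just before it.
- manip.hand_in(): hands the job in, once; it reports no verdict.
The state is a dict: "t": time; "qpos": joint angles; "joint_vel": joint speeds; "tau": joint torques, N m; "ee_pos": TCP position; "tool_rot": TCP orientation; "force": force on the tool from outside, world axes, zero at the start; "torque": the same for the moment, N m; "grip_width": finger opening in mm.
Only numpy, scipy, OpenCV 4.12 (cv2) and the standard library are available. Lean on these libraries where they do the work, as an engineer would, in place of code of your own. Each camera call takes 0.05 s, during which the arm holds its last target. There are 200 camera calls.

## Working session

There is one attempt and no reset: what is moved stays moved. The work goes in short steps, Python scripts to look and compute and a tool call to move; the robot and the scene stay as the last step left them, time stands still between calls to the robot, and variables do not carry over. Pictures are saved under pics/ and viewed, about 8 in all and at most 12, crops included, and the job is handed in when it is done.

Besides the shell and the picture viewer there is one more tool, called after "Call:" by a JSON object that holds its "fn" and its "kwargs". jog_arm: Moves the arm, as the interface text tells. Its arguments: {"type":"object","properties":{"motion":{"type":"string"},"squeeze":{"type":"number"}},"required":["motion"]}

```bash
mkdir -p pics; python3 - <<'E'
from bench import manip, imaging
import cv2,numpy as np,pickle
s=manip.state();print(s)
d={n:imaging.snapshot(n) for n in("side","top")}
pickle.dump(d,open('d.pkl','wb'))
cv2.imwrite('pics/a.png',np.vstack([cv2.resize(d[n]["color"][:,:,::-1],(400,300)) for n in d]) if 0 else cv2.resize(d['top']["color"][:,:,::-1],(800,600)))
cv2.imwrite('pics/b.png',cv2.resize(d['side']["color"][:,:,::-1],(800,600)))
E
```

```text
{'t': 0.0, 'qpos': array([1.15839825e+00, 2.59160936e-01, 2.07338746e-02, 1.33370009e+00,
       9.17243504e-06, 1.41818644e+00]), 'joint_vel': array([ 6.95175646e-04,  7.36483273e-05,  9.71224799e-04,  8.19177364e-04,
        5.43382971e-05, -1.26830646e-03]), 'tau': array([ 2.68771095e-03, -5.55641842e+01,  3.44529498e+01,  1.37637634e-02,
       -1.99033195e-05,  1.83085052e-05]), 'ee_pos': array([141.1526663 , 531.23188595, 200.77220398]), 'tool_rot': array([ 0.70160065, -0.09172518,  0.09145663, -0.70069873]), 'force': array([ 0.13467555, -0.31327143, -0.31034458]), 'torque': array([ 0.0284322 , -0.00439216, -0.03223214]), 'grip_width': 85.2790868812702}
```

View pics/a.png

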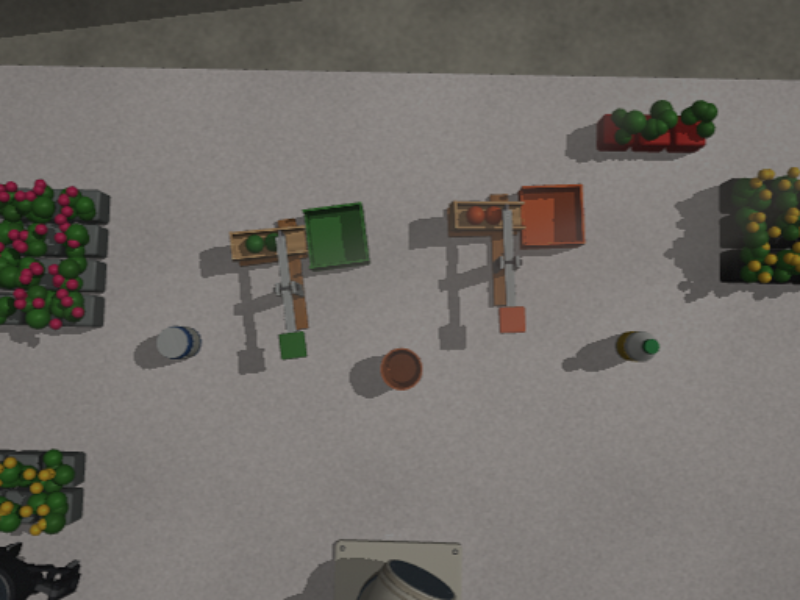

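View pics/b.png

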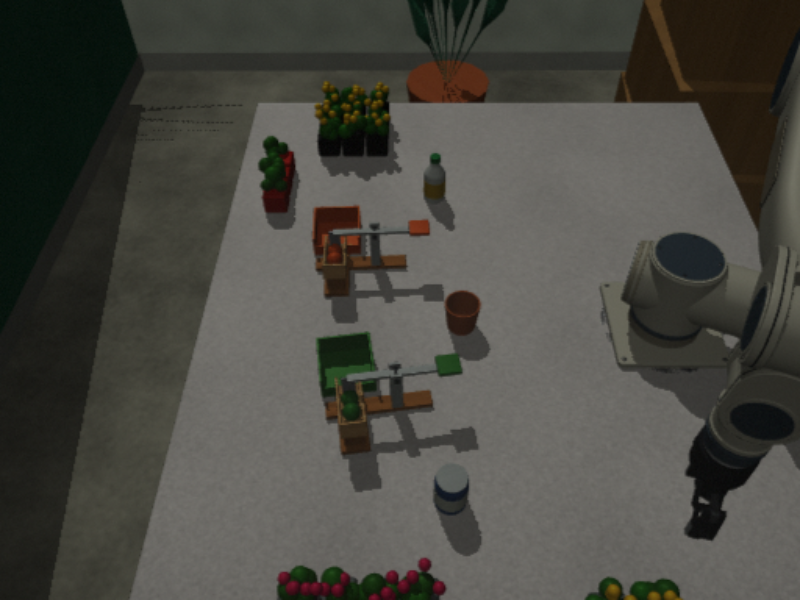

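The top view shows the orange paddle at about (512,319), the orange pivot at (510,262), the green paddle at (292,346), the pot at (402,368), the bottle at (645,346) and the tin at (178,343). The side view agrees, and the gripper is off to the far side near the tin.

```bash
cat > h.py <<'E'
import numpy as np
def pt(s,u,v,z=None):
    "pixel in 800x600 picture -> world, by depth or at given height"
    K=s['camera_matrix'];T=np.linalg.inv(s['view']);u,v=u/1.5625,v/1.5625
    r=np.linalg.inv(K)@[u,v,1]
    if z is None: return (T@np.r_[r*np.median(s['range_z'][int(v)-1:int(v)+2,int(u)-1:int(u)+2]),1])[:3]
    w=T[:3,:3]@r;c=T[:3,3];return c+w*(z-c[2])/w[2]
E
python3 - <<'E'
import pickle,numpy as np
from h import *
from scipy.spatial.transform import Rotation as R
d=pickle.load(open('d.pkl','rb'));np.set_printoptions(precision=1,suppress=True)
t,s=d['top'],d['side']
for n,u,v,z in[('opad',512,319,115),('opivot',510,262,None),('gate end',508,210,None),('gpad',292,346,115),('pot',402,368,70),('tin',175,343,85),('feed',650,346,130)]:
    print(n,pt(t,u,v),pt(t,u,v,z) if z else '')
print('side opad',pt(s,419,228),pt(s,419,228,115))
h=t['color'];P=[]
m=(h[:,:,0]>1.6*h[:,:,2])&(h[:,:,0]>120)
v,u=np.nonzero(m[190:216,315:340]);v+=190;u+=315
print('blob',len(u),pt(t,(u.mean()+.5)*1.5625,(v.mean()+.5)*1.5625,115),u.min(),u.max(),v.min(),v.max())
print(R.from_quat([ 0.7016, -0.0917,  0.09146, -0.7007]).as_matrix())
E
```

```text
opad [ 522.2 -185.6  114.9] [ 522.2 -185.6  115. ]
opivot [ 621.2 -181.8  107.7] 
gate end [ 712.3 -177.1  107.4] 
gpad [466.3 190.8 114.7] [466.3 190.8 115. ]
pot [429.4   1.3   3.5] [432.    1.1  70. ]
tin [465.9 403.1  83.8] [465.9 402.7  85. ]
feed [ 482.  -416.6  127.4] [ 482.  -415.8  130. ]
side opad [ 522.  -178.7  115. ] [ 522.  -178.7  115. ]
blob 227 [ 521.1 -187.6  115. ] 321 335 197 212
[[ 1.  -0.   0.3]
 [-0.3 -0.   1. ]
 [-0.  -1.  -0. ]]
```

Paddle at about (522, -186, 115). I'll shut the fingers and travel at z≈200, above everything, with the tool orientation unchanged.

Call:
{"fn": "jog_arm", "kwargs": {"motion": "0.028 0 -0.03 0 0 0 0; 0.056 0 -0.06 0 0 0 0; 0.084 0 -0.09 0 0 0 0; 0.112 0 -0.12 0 0 0 0; 0.14 0 -0.15 0 0 0 0; 0.168 0 -0.18 0 0 0 0; 0.196 0 -0.21 0 0 0 0; 0.224 0 -0.24 0 0 0 0; 0.252 0 -0.27 0 0 0 0; 0.276 0 -0.297 0 0 0 0", "squeeze": 20}}

```text
t: 1.1
ee_pos: [332.0, 171.6, 201.1]
tool_rot: [0.702, -0.092, 0.092, -0.701]
force: [0.4, 0.5, 0.7]
grip_width: -0.1
```

Call:
{"fn": "jog_arm", "kwargs": {"motion": "0.028 0 -0.03 0 0 0 0; 0.056 0 -0.06 0 0 0 0; 0.084 0 -0.09 0 0 0 0; 0.112 0 -0.12 0 0 0 0; 0.14 0 -0.15 0 0 0 0; 0.168 0 -0.18 0 0 0 0; 0.196 0 -0.21 0 0 0 0; 0.224 0 -0.24 0 0 0 0; 0.252 0 -0.27 0 0 0 0; 0.276 0 -0.297 0 0 0 0"}}

```text
t: 2.1
ee_pos: [522.9, -188.3, 200.9]
tool_rot: [0.701, -0.092, 0.092, -0.701]
force: [0.7, -0.0, -0.4]
grip_width: -0.4
```

Call:
{"fn": "jog_arm", "kwargs": {"motion": "0 0.02 0 0 0 0 0; 0 0.04 0 0 0 0 0; 0 0.055 0 0 0 0 0; 0 0.06 0 0 0 0 0; 0 0.06 0 0 0 0 0"}}

```text
t: 2.6
ee_pos: [522.4, -188.1, 140.3]
tool_rot: [0.701, -0.093, 0.091, -0.701]
force: [0.6, -0.9, 0.0]
grip_width: -0.1
```

```bash
cat > look.py <<'E'
import sys,cv2,numpy as np
from bench import manip,imaging
s=manip.state();print(s['t'],s['ee_pos'],s['force'])
a=imaging.snapshot('top')['color'][100:230,250:400,::-1];b=imaging.snapshot('side')['color'][110:240,180:330,::-1]
cv2.imwrite(f'pics/{sys.argv[1]}.png',cv2.resize(np.hstack([a,b]),(800,347),interpolation=cv2.INTER_CUBIC))
E
python3 look.py c
```

```text
2.6 [ 522.4435743  -188.10181253  140.27805604] [ 0.56679101 -0.86177191  0.02638767]
```

View pics/c.png

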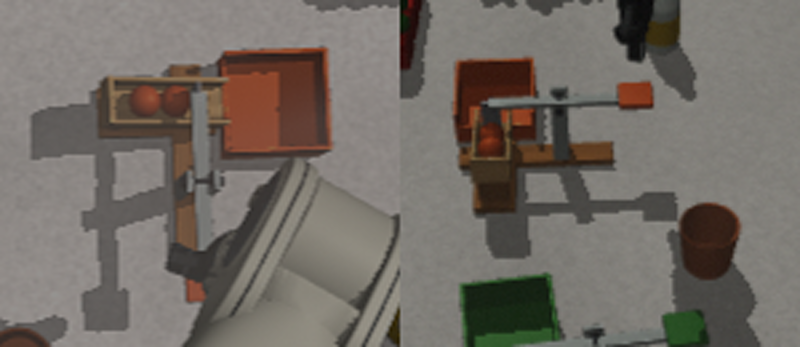

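The fingertip is about 25 mm above the paddle and in line with it in the side view. Both balls are behind the shut gate, so I'll press down to z≈80 (about 0.38 rad) and hold.

Call:
{"fn": "jog_arm", "kwargs": {"motion": "0 0.01 0 0 0 0 0; 0 0.02 0 0 0 0 0; 0 0.027 0 0 0 0 0; 0 0.034 0 0 0 0 0; 0 0.041 0 0 0 0 0; 0 0.048 0 0 0 0 0; 0 0.054 0 0 0 0 0; 0 0.058 0 0 0 0 0; 0 0.06 0 0 0 0 0; 0 0.06 0 0 0 0 0"}}

```text
t: 3.7
ee_pos: [522.8, -188.4, 81.5]
tool_rot: [0.702, -0.092, 0.092, -0.701]
force: [-2.3, 0.1, 3.0]
grip_width: -0.0
```

Call:
{"fn": "jog_arm", "kwargs": {"motion": "0 0 0 0 0 0 0; 0 0 0 0 0 0 0; 0 0 0 0 0 0 0; 0 0 0 0 0 0 0; 0 0 0 0 0 0 0; 0 0 0 0 0 0 0; 0 0 0 0 0 0 0; 0 0 0 0 0 0 0; 0 0 0 0 0 0 0; 0 0 0 0 0 0 0"}}

```text
t: 4.7
ee_pos: [522.9, -188.4, 81.5]
tool_rot: [0.702, -0.092, 0.092, -0.701]
force: [-2.3, 0.6, 3.4]
grip_width: -0.2
```

```bash
python3 look.py d
```

```text
4.7 [ 522.86439809 -188.42377044   81.53851088] [-2.33419261  0.57554044  3.43037187]
```

View pics/d.png

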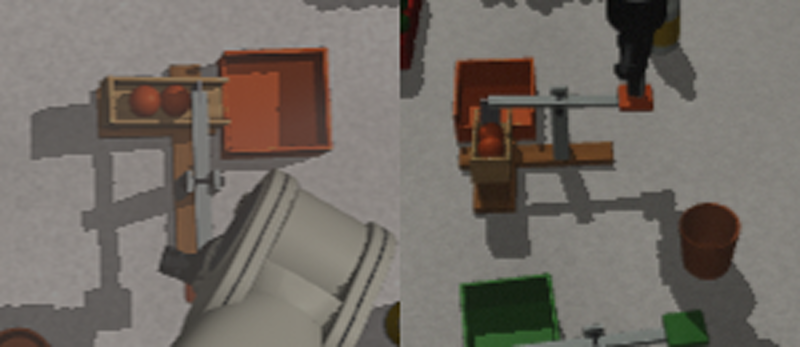

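The lever still looks nearly level even though the TCP reads z=81 and the force is about 3 N, so something disagrees. I'll check the lever angle by depth and look through the wrist camera.

```bash
python3 - <<'E'
import cv2,numpy as np,pickle
from bench import manip,imaging
from h import *
np.set_printoptions(precision=1,suppress=True)
t=imaging.snapshot('top');s=imaging.snapshot('side');w=imaging.snapshot('wrist')
pickle.dump((t,s,w),open('e.pkl','wb'))
for v in(210,225,240,250):print(v,pt(t,508,v))
for p in[(0,0,0),(0,0,115)]:pass
K,V=s['camera_matrix'],s['view']
for p in([522.9,-188.4,81.5],[522,-186,115]):
    c=V@np.r_[p,1];q=K@c[:3]/c[2];print('side px(800)',q[:2]*1.5625)
# side: orange paddle pixels
h=s['color'].astype(int);m=(h[:,:,0]>1.8*h[:,:,2])&(h[:,:,0]>140);m[:135]=0;m[165:]=0;m[:,:255]=0;m[:,290:]=0
v,u=np.nonzero(m);P=np.array([pt(s,(a+.5)*1.5625,(b+.5)*1.5625) for a,b in zip(u,v)]);print(len(u),P.min(0),P.mean(0),P.max(0))
a=cv2.resize(s['color'][110:170,240:300,::-1],(420,420),interpolation=cv2.INTER_CUBIC);b=cv2.resize(w['color'][:,:,::-1],(380,285))
o=np.zeros((420,800,3),np.uint8);o[:,:420]=a;o[:285,420:]=b;cv2.imwrite('pics/e.png',o)
E
```

```text
210 [ 711.9 -176.8  109.7]
225 [ 685.6 -177.2  109.5]
240 [ 659.2 -177.4  110.3]
250 [ 641.5 -177.5  111.6]
side px(800) [418.4 236. ]
side px(800) [419.  225.8]Traceback (most recent call last):
  File "<stdin>", line 14, in <module>
    return umr_minimum(a, axis, None, out, keepdims, initial, where)
ValueError: zero-size array to reduction operation minimum which has no identity
```

```bash
python3 - <<'E'
import cv2,numpy as np,pickle
t,s,w=pickle.load(open('e.pkl','rb'))
a=cv2.resize(s['color'][110:170,240:300,::-1],(400,400),interpolation=cv2.INTER_CUBIC);b=cv2.resize(w['color'][:,:,::-1],(400,300))
o=np.zeros((400,800,3),np.uint8);o[:,:400]=a;o[:300,400:]=b;cv2.imwrite('pics/e.png',o)
print(w['mount'],w['camera_matrix'])
E
```

```text
[[ 1.04686706e-03  9.49633949e-01  3.13359644e-01 -7.89652070e+01]
 [ 1.16398532e-03 -3.13360760e-01  9.49633445e-01 -1.73025260e+02]
 [ 9.99998775e-01 -6.29393944e-04 -1.43340704e-03  1.50745096e+00]
 [ 0.00000000e+00  0.00000000e+00  0.00000000e+00  1.00000000e+00]] [[297.31863964   0.         259.39468701]
 [  0.         297.31863964 189.27936941]
 [  0.           0.           1.        ]]
```

View pics/e.png

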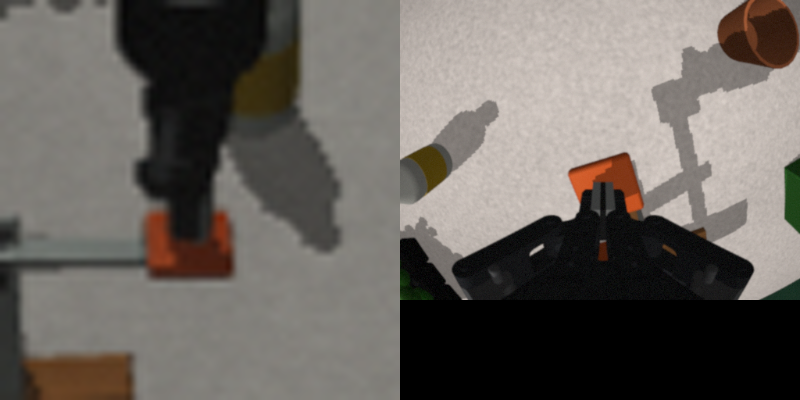

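The fingertips sit on the middle of the paddle, but the lever has hardly turned. I'll check the real TCP height against the table and paddle with wrist depth, and compare the lever profile before and after.

```bash
cat >> h.py <<'E'
def wpt(w,u,v):
    "wrist pixel (512x384) -> tool coordinates"
    K=w['camera_matrix'];d=np.array([u-K[0,2],v-K[1,2]])/K[0,0];r=np.hypot(*d)
    z=w['range_z'][int(v),int(u)];return (w['mount']@np.r_[d/r*np.tan(r)*z,z,1])[:3]
E
python3 - <<'E'
import pickle
from h import *
from bench import manip
np.set_printoptions(precision=1,suppress=True)
t,s,w=pickle.load(open('e.pkl','rb'));d=pickle.load(open('d.pkl','rb'))
print({k:v for k,v in manip.state().items() if k in('ee_pos','qpos','force','tau')})
f=lambda x,y:(int((x-400)*1.28),int(y*1.28))
for n,x,y in[('table',550,60),('table',650,50),('table',500,200),('pad',590,180),('pad',615,165),('pad',632,205),('tipL',597,190),('tipR',609,190),('tip',603,215),('pot rim',720,30)]:
    print(n,wpt(w,*f(x,y)))
for v in(205,210,225,240,250,275,285):print(v,pt(d['top'],508,v),pt(t,508,v))
# side: tip and paddle front (crop e: px = 240+x/6.667, 110+y/6.667)
for n,x,y in[('tip',190,232),('finger',190,190),('pad',165,245),('pad',215,245)]:
    print(n,pt(s,(240+x/6.667)*1.5625,(110+y/6.667)*1.5625))
E
```

```text
{'qpos': array([-0.5,  0.3, -0.2,  1. , -0. , -0.2]), 'tau': array([  0.2, -56.4,  31.4,  -0.8,   0.2,   0. ]), 'ee_pos': array([ 522.9, -188.4,   81.5]), 'force': array([-2.1, -0.4,  3. ])}
table [-96.5  80.4 -55.9]
table [-106.6   81.5   52.5]
table [ -79.  -173.     1.5]
pad [ -8.9 -30.1  -7.5]
pad [-19.7 -29.6   9.4]
pad [ 10.6 -31.7  21.7]
tipL [ -9.4 -45.6  -2.3]
tipR [ -9.7 -46.1   5. ]
tip [ -5.6 -67.3   1.1]
pot rim [-137.6   72.5  132.5]
205 [ 730.7 -183.9   57.9] [ 729.7 -183.2   63.1]
210 [ 712.3 -177.1  107.4] [ 711.9 -176.8  109.7]
225 [ 685.9 -177.5  107.4] [ 685.6 -177.2  109.5]
240 [ 659.6 -177.9  107.4] [ 659.2 -177.4  110.3]
250 [ 642. -178.  108.] [ 641.5 -177.5  111.6]
275 [ 598.5 -178.7  107.6] [ 598.3 -178.5  109.2]
285 [ 581.  -178.9  108.2] [ 581.1 -179.1  106.8]
tip [ 520.9 -173.   125.5]
finger [ 521.6 -139.4  184.4]
pad [ 533.8 -177.1  112.6]
pad [ 507.7 -182.   108.2]
```

The wrist depth puts the table 81 mm beyond the TCP, so the pose reading is right. The paddle top lies 30 mm behind the TCP, with the visible fingertips just touching it. The real fingertips therefore end about 30 mm short of the stated TCP, and 3 N is simply first contact. I'll press on down in watched steps.

Call:
{"fn": "jog_arm", "kwargs": {"motion": "0 0.003 0 0 0 0 0; 0 0.006 0 0 0 0 0; 0 0.009 0 0 0 0 0; 0 0.012 0 0 0 0 0; 0 0.012 0 0 0 0 0"}}

```text
t: 5.45
ee_pos: [522.9, -188.5, 69.1]
tool_rot: [0.702, -0.092, 0.092, -0.701]
force: [-1.3, -0.3, 4.9]
grip_width: 0.0
```

```bash
python3 - <<'E'
from h import *
from bench import imaging
t=imaging.snapshot('top')
for v in(210,225,240,285):print(v,pt(t,508,v).round(1))
E
```

```text
210 [ 709.1 -174.7  124.3]
225 [ 683.8 -175.7  120.3]
240 [ 658.6 -176.9  114.4]
285 [ 581.7 -180.   100.1]
```

Now about 0.19 rad, so it works. 20 mm further gives about 0.4 rad; I'll then hold for the balls.

Call:
{"fn": "jog_arm", "kwargs": {"motion": "0 0.005 0 0 0 0 0; 0 0.01 0 0 0 0 0; 0 0.015 0 0 0 0 0; 0 0.018 0 0 0 0 0; 0 0.02 0 0 0 0 0; 0 0.02 0 0 0 0 0; 0 0.02 0 0 0 0 0; 0 0.02 0 0 0 0 0; 0 0.02 0 0 0 0 0; 0 0.02 0 0 0 0 0"}}

```text
t: 6.5
ee_pos: [524.2, -188.7, 50.1]
tool_rot: [0.702, -0.091, 0.093, -0.701]
force: [1.2, 1.1, 8.6]
grip_width: 0.1
```

Call:
{"fn": "jog_arm", "kwargs": {"motion": "0 0 0 0 0 0 0; 0 0 0 0 0 0 0; 0 0 0 0 0 0 0; 0 0 0 0 0 0 0; 0 0 0 0 0 0 0; 0 0 0 0 0 0 0; 0 0 0 0 0 0 0; 0 0 0 0 0 0 0; 0 0 0 0 0 0 0; 0 0 0 0 0 0 0"}}

```text
t: 7.5
ee_pos: [524.4, -188.7, 50.5]
tool_rot: [0.702, -0.091, 0.093, -0.701]
force: [-2.6, 0.8, 6.8]
grip_width: -0.4
```

```bash
python3 look.py f
```

```text
7.5 [ 524.39781091 -188.71236117   50.47408683] [-2.61344479  0.78839633  6.781443  ]
```

View pics/f.png

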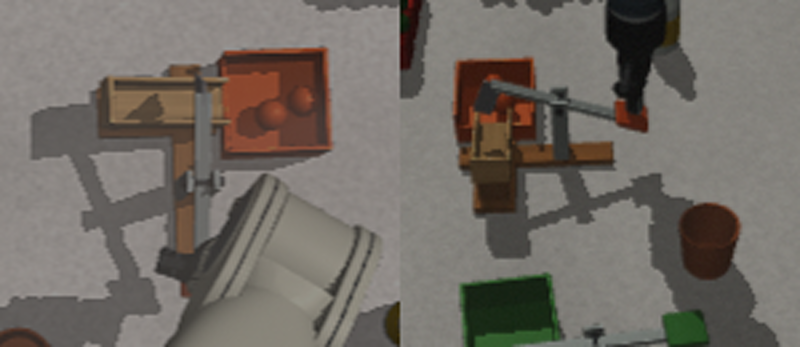

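The gate is up and both balls are in the tray, at (270,113) and (300,100) in the left crop. I'll release slowly straight up, then rise clear.

Call:
{"fn": "jog_arm", "kwargs": {"motion": "0 -0.006 0 0 0 0 0; 0 -0.012 0 0 0 0 0; 0 -0.018 0 0 0 0 0; 0 -0.024 0 0 0 0 0; 0 -0.03 0 0 0 0 0; 0 -0.04 0 0 0 0 0; 0 -0.06 0 0 0 0 0; 0 -0.09 0 0 0 0 0; 0 -0.12 0 0 0 0 0; 0 -0.12 0 0 0 0 0"}}

```text
t: 8.6
ee_pos: [526.1, -189.2, 174.8]
tool_rot: [0.702, -0.088, 0.095, -0.7]
force: [0.8, -0.3, 0.2]
grip_width: -0.1
```

Call:
{"fn": "jog_arm", "kwargs": {"motion": "0 0 0 0 0 0 0; 0 0 0 0 0 0 0; 0 0 0 0 0 0 0; 0 0 0 0 0 0 0; 0 0 0 0 0 0 0"}}

```text
t: 9.1
ee_pos: [525.9, -189.1, 174.3]
tool_rot: [0.702, -0.089, 0.095, -0.7]
force: [-0.0, -0.4, 0.4]
grip_width: 0.1
```

```bash
python3 look.py g; python3 - <<'E'
from h import *
from bench import imaging
t=imaging.snapshot('top')
for v in(210,225,240,285):print(v,pt(t,508,v).round(1))
for n,u,v,z in[('pot',402,368,70),('tin',175,343,85),('feed',650,346,130)]:print(n,pt(t,u,v).round(1))
E
```

```text
9.1 [ 525.92358644 -189.13764425  174.265265  ] [-0.00767655 -0.38432306  0.35494249]
210 [ 711.9 -176.8  109.3]
225 [ 685.9 -177.5  107.4]
240 [ 659.2 -177.5  110.1]
285 [ 581.1 -179.1  106.8]
pot [429.4   1.3   3.8]
tin [465.9 402.7  84.9]
feed [ 482.  -416.4  128. ]
```

View pics/g.png

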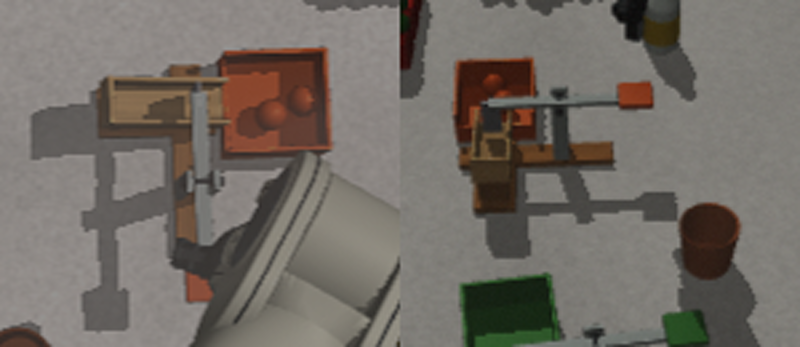

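The lever is level, the gate is shut, both balls are in the tray, the force is about zero and the other objects haven't moved. Handing in.

```bash
python3 -c "
from bench import manip
print(manip.hand_in())"
```

```text
the job is handed in; nothing more can be done
None
```

I pressed the orange paddle with the shut fingertips to about 0.4 rad. Both orange balls rolled into the orange tray, then I let go slowly and handed the job in at about 9 s.

**Last checks:**
- **Balls:** both lie in the tray in the last pictures.
- **Lever:** it is level again to within the noise of the depth readings (about 0.02 rad), and the gate is shut.
- **Robot:** it stands clear of everything, with about 0 N on the wrist.
- **Other objects:** pot, tin and bottle read the same positions as at the start, to about 1 mm. The green dispenser was never approached. I did not re-measure the green balls at the end.

**One disagreement:** my first press, to a TCP height of 81 mm, hardly moved the lever. Wrist depth suggested the real fingertips end about 30 mm short of the stated TCP. I pressed further down in watched steps, and the wrist force read no more than about 9 N.

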